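Nest the marked steel cups and hold the box cover over them

ROBOT

A 6-joint arm with a two-finger parallel gripper is mounted at the origin on the work surface. World frame = base frame: x ahead of the robot, y to its left, z up, the work surface at z = 0. Lengths are in mm, angles in rad, forces in N, time in s.
With the tool pointing down it reaches from about 275 to 1000 mm from the base axis. Payload 8.4 kg.
Tool frame: the origin (TCP) lies at the very end of the fingers, on their centre line; the grasp point (between the pads) lies 19 mm behind it; z points along the fingers, y is the line along which they close (so a half turn about z gives the same grasp; the last joint's range is limited). The gripper opens to 85 mm and grips with 20 to 120 N. Pads are 22 mm wide; open, the fingers measure 114 mm over their backs; the gripper's body (76 mm by 85 mm) begins 54 mm behind the grasp point. The pads swing forward as they close: fully open they stand 13 mm farther back than shut.
Start: joints at [-1.253, 0.353, 1.633, -0, 1.155, -0.002], TCP at [196.484, -593.314, 196.081] pointing down, gripper open.
Joint ranges: [-2.63, 2.63], [-0.92, 2.1], [0.06, 2.66], [-1.3, 4.44], [0, 2.69], [-3.02, 3.02]. Speed limits (rad/s): [2.22, 2.22, 2.79, 3.14, 3.14, 3.14].

INTERFACE

Orientations are given as [roll, pitch, yaw] about the fixed x, y, z axes, in that order (R = Rz(yaw) Ry(pitch) Rx(roll)).
In Python, from rig import sensors, grab_frame, camera_params, order gives the robot as it stands. The module is installed in compiled form; this text tells all that it offers.
- The arm moves only by the tool move_arm, never from a script. Its argument "motion" is a list of rows, each a list of 7 numbers: the turn, a rotation vector about the tool's x, y, z in a scale on which 1.0 is 45 degrees, then the shift along the tool's x, y, z in parts of the range, where 1.0 means 400 mm, then the finger opening in m, from 0 to 0.0854. A call has 1 to 8 rows; each row is the pose to reach, as a shift and turn from the pose commanded when the call began, along the tool's axes at that moment; what a row does not reach only later rows make up. A row lasts 1/8 s, in which the tool goes at most 62.5 mm and 10.7 degrees, less where a joint would pass 70% of its speed; a pose out of reach is approached as far as the arm can. No shift or turn number may pass 1 either way. A call with a gripper value outside its range is refused whole. The fingers move at their own pace and stop on an object; "grip_force" is the grip in N (left out, the last holds). Time passes only in rows, so rows that repeat a pose let the fingers close. It gives the time, the measured TCP pose, the force, the opening and the grip force at its end, in the units of the state.
- sensors.sense(): the state, without advancing time (a new reading comes with each control period).
- grab_frame(name): name is "side" or "top" or "wrist"; returns (picture, depth): 420x560x3 uint8, red, green, blue; 420x560 float32, mm along the optical axis (not along the pixel's ray), 0 where there is no reading.
- camera_params(name): a dict with "camera_matrix" (3x3 intrinsics, pixels), "world_from_camera" (4x4, takes a point from camera to world coordinates). Camera axes: x right, y down, z forward; pixel columns grow to the right and rows downward; lengths in mm; the calibration is good to about 2 mm. The wrist camera is an equidistant fisheye: a pixel r from the principal point sees the ray r / f radians off the axis. A picture is of the moment at which its call begins: read the wrist's pose just before it. camera_params takes no time and is no camera call; for the wrist camera it gives the pose at the moment of the call.
- order.sign_off(): hands the job in; it is judged then, once.
The state is a dict: "clock": time; "qpos": joint angles; "qvel": joint speeds; "joint_efforts": joint torques, N m; "eef_pos": TCP position; "tcp_rot": TCP orientation; "contact_force": force on the tool from outside, world axes, zero at the start; "wrist_torque": the same for the moment, N m; "opening": opening from 0.0 (shut) to 1.0 (fully open); "grasp_force": force on a finger pad.
Only numpy, scipy, OpenCV 4.12 (cv2) and the standard library are available. Lean on these libraries where they do the work, as an engineer would, in place of code of your own. Each camera call takes 0.05 s, during which the arm holds its last target. There are 200 camera calls.

TASK

Pack the laser-marked cup set: the smallest cup already stands mouth down in the middle of the plywood base, so put the medium cup over it and then the large one over that, lowering each all the way down onto the base before letting go. Then lift the plywood cover by its bar handle, carry it over the things on the bench and bring it down over the nested cups, but stop and stay holding it level, centred and square with the base (long sides together), its lower edge about 1 cm above the base's rim all round, so that I can slip the care card in: finish while still holding the cover there, with the cover never having touched cups or base. Leave the base and everything else on the bench where it stands.

Things in the scene. Friction and masses are not known exactly. Their poses are not given: they have to be found in the camera images.
- box_base: loose plywood gift-box base lying flat, 0.2 kg: board 120 mm (x) by 100 mm (y), 8 mm thick, with a paler raised panel 108 x 88 mm, 4 mm high, centred on it, leaving a rim 6 mm wide all round; the cover's edge belongs above this rim. Origin: centre of the underside, z up; rim at z = 8 mm, panel top (where the cups stand) at z = 12 mm
- cover: loose plywood cover, about 0.16 kg, open side down on the bench: outside 120 mm (x) by 100 mm (y), 84 mm tall, walls and roof 4 mm. On its roof a dark wooden bar handle, centred, 60 mm long along x, 14 mm thick along y, from z = 84 to 112 mm: pinch it from above across the 14 mm. Origin: centre of the lower edge's plane, z up. The same turned by half a turn
- cup_small: smallest steel cup, mouth down in the middle of the base (within a few mm); outside diameter 42 mm at the mouth, 38 mm at its closed top, 52 mm tall. Origin: centre of the mouth (underside), z up
- cup_medium: medium steel cup, loose, about 0.1 kg, mouth down on the bench; outside diameter 54 mm at the mouth, 50 mm at its closed top, 60 mm tall; inside 49 mm at the mouth, 57 mm deep. Origin: centre of the mouth (underside), z up. Grip it across the outside near its top
- cup_large: largest steel cup, loose, about 0.14 kg, mouth down on the bench; outside diameter 66 mm at the mouth, 62 mm at its closed top, 68 mm tall; inside 61 mm at the mouth, 65 mm deep. Origin: centre of the mouth (underside), z up. Grip it across the outside near its top. Nested, every cup's mouth stands on the base's panel
- cleaner_bottle: white squeeze bottle with blue cap, 42 mm diameter, 90 mm tall, loose; origin at the centre of its underside, z up. A bystander.
- tape_roll: yellow tape roll lying flat, 92 mm outer diameter, 24 mm tall, loose; origin at the centre of its underside. A bystander.
- tag_jar: amber glass jar with dark lid, 56 mm diameter, 60 mm tall, loose; origin at the centre of its underside. A bystander.
- hex_driver: screwdriver lying on the bench, about 200 mm long, under 35 mm tall, loose; x axis along its length. A bystander.
- coupons: one stack of aluminium test plates, 50 x 80 mm, 15 mm tall in all, loose; origin at the centre of its underside. A bystander.
- v_support: black workpiece support with two prongs, 50 x 100 mm foot, 57 mm tall, loose; origin at the centre of its underside. A bystander.
Things that resemble listed ones, but are neither listed nor needed, are in the scene too. Several things have the shape of the cover; the one meant has the colours described above.

How it is judged:
By the outcome, as a careful person would: the job done as asked, in the order asked, and still so for the second after the job is handed in, while the arm keeps its last pose, push and grip.
It also fails if it takes over 72 s, if anything falls off the work surface, if the arm or the gripper's body presses on something with over 40 N, if the wrist force passes 120 N, or if a joint passes its speed limit or range.

## Working session

There is one attempt and no reset: what is moved stays moved. The work goes in short steps, Python scripts to look and compute and a tool call to move; the robot and the scene stay as the last step left them, time stands still between calls to the robot, and variables do not carry over. Pictures are saved under pics/ and viewed, at most 10 in all, crops included, and the job is handed in when it is done.

Besides the shell and the picture viewer there is one more tool, called after "Emit:" as a command line: name --pt "numbers of a row" for each row, then --argument value for the rest. move_arm: Moves the arm, as the interface text tells. Its arguments: {"type":"object","properties":{"motion":{"type":"array","items":{"type":"array","items":{"type":"number"}}},"grip_force":{"type":"number"}},"required":["motion"]}

```bash
mkdir -p pics
python3 - <<'E'
from rig import sensors, grab_frame, camera_params
import cv2, numpy as np
for n in("top","side"):
    p,d=grab_frame(n); cv2.imwrite(f"pics/{n}0.png",p[:,:,::-1]); np.savez(f"{n}0.npz",p=p,d=d,**camera_params(n))
    c=camera_params(n); print(n,np.round(c["camera_matrix"],1).tolist(),np.round(c["world_from_camera"],3).tolist())
s=sensors.sense(); print(s)
E
```

```text
top [[392.9, 0.0, 279.6], [0.0, 392.9, 203.0], [0.0, 0.0, 1.0]] [[0.078, -0.976, 0.201, 354.635], [-0.997, -0.076, 0.021, -7.233], [-0.006, -0.203, -0.979, 883.691], [0.0, 0.0, 0.0, 1.0]]
side [[454.0, 0.0, 282.9], [0.0, 454.0, 209.4], [0.0, 0.0, 1.0]] [[-0.904, -0.205, 0.374, 67.287], [-0.426, 0.471, -0.772, 943.199], [-0.018, -0.858, -0.513, 680.511], [0.0, 0.0, 0.0, 1.0]]
{'clock': 0.1, 'qpos': array([-1.25339439e+00,  3.53571919e-01,  1.63407804e+00, -2.06233379e-05,
        1.15521253e+00, -2.40446165e-03]), 'qvel': array([ 6.40155587e-06, -1.82673064e-03, -3.05911054e-03, -4.55485560e-04,
       -6.23056963e-04,  5.72235052e-04]), 'joint_efforts': array([ 2.11347315e-04, -6.06359124e+01, -3.42818356e+01, -9.50563481e-05,
        3.93084061e-03, -1.38737124e-05]), 'eef_pos': array([ 196.32785483, -592.85071244,  195.43332184]), 'tcp_rot': array([-3.14032277e+00,  1.58039754e-05,  3.19814742e-01]), 'contact_force': array([ 0.19122617, -0.70312006,  0.32203813]), 'wrist_torque': array([-0.00276581,  0.01445997, -0.03779625]), 'grasp_force': 0.0, 'opening': 1.0056752958860484}
```

View pics/top0.png

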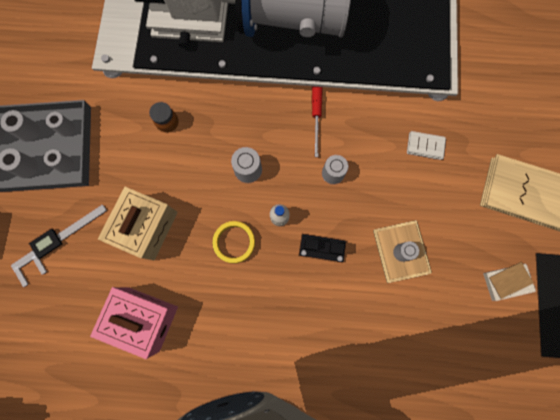

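View pics/side0.png

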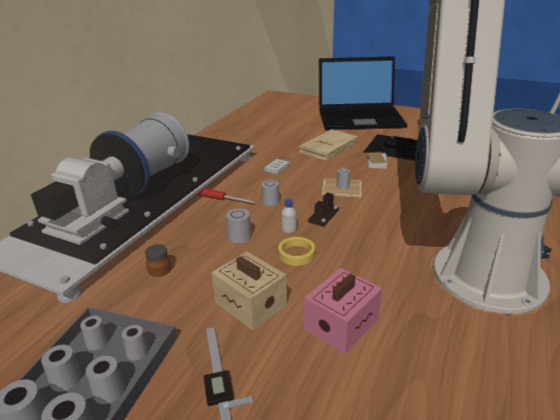

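The top view shows the plain plywood cover at (135,222), a pink decoy at (132,322), the large cup at (246,165), the medium cup at (336,169), and the base with the small cup at (403,251). The side view agrees, with the bottle, tape and V-support lying between the cups, cover and base.

```bash
cat > h.py <<'E'
import numpy as np, cv2
def cloud(d,K,T):
    v,u=np.indices(d.shape); P=np.stack([(u-K[0,2])/K[0,0]*d,(v-K[1,2])/K[1,1]*d,d],-1)
    W=P@T[:3,:3].T+T[:3,3]; W[d<=0]=np.nan; return W
def rect(pts):
    (c,s,a)=cv2.minAreaRect(pts.astype(np.float32)); 
    if s[0]<s[1]: s=(s[1],s[0]); a+=90
    return np.round(c,1),np.round(s,1),round((a+90)%180-90,1)
E
python3 - <<'E'
from h import *
for n,R in (("top",dict(cover=(90,180,180,265),large=(225,140,268,188),med=(318,150,355,188),base=(370,215,435,287),jar=(145,95,182,135),bottle=(265,200,295,230),vs=(295,230,350,265),tape=(208,216,260,266))),
 ("side",dict(cover=(205,250,295,325),large=(220,203,256,246),med=(256,176,285,208),base=(315,163,370,200)))):
    f=np.load(n+"0.npz"); W=cloud(f["d"],f["camera_matrix"],f["world_from_camera"])
    for k,(a,b,c,e) in R.items():
        w=W[b:e,a:c].reshape(-1,3); w=w[np.isfinite(w[:,0])]
        for z0,z1 in dict(cover=((78,90),(104,118)),large=((62,74),),med=((54,66),),base=((4,20),(60,70)),jar=((54,70),),bottle=((84,98),(60,98)),vs=((20,65),),tape=((15,30),)).get(k):
            q=w[(w[:,2]>z0)&(w[:,2]<z1)]
            if len(q)<5: print(n,k,'few',w[:,2].max()); continue
            print(n,k,(z0,z1),len(q),'zmed',round(np.median(q[:,2]),1),'rect',*rect(q[:,:2]),'circ',np.round(cv2.minEnclosingCircle(q[:,:2].astype(np.float32))[0],1))
E
```

```text
top cover (78, 90) 2511 zmed 84.6 rect [456.4 309.8] [120.  101.8] -18.3 circ [456.5 309.1]
top cover (104, 118) 246 zmed 111.9 rect [456.4 309.3] [59.8 15.6] -17.5 circ [456.2 308.7]
top large (62, 74) 630 zmed 68.5 rect [609.3  92.8] [61.3 60.2] 59.3 circ [610.   92.7]
top med (54, 66) 404 zmed 60.5 rect [ 615.4 -105.8] [48.4 48.2] 48.0 circ [ 615.7 -106.5]
top base (4, 20) 2097 zmed 11.8 rect [ 449.7 -268.2] [161.7 136.4] -0.4 circ [ 449.6 -274.5]
top base (60, 70) 270 zmed 64.6 rect [ 443.9 -265. ] [37.5 35.6] -85.9 circ [ 443.6 -265.3]
top jar (54, 70) 375 zmed 60.1 rect [711.5 297. ] [48.7 48. ] 51.0 circ [712.1 295.9]
top bottle (84, 98) 77 zmed 90.1 rect [502.1  10. ] [18.9 16.5] 4.4 circ [502.4  10.2]
top bottle (60, 98) 213 zmed 67.7 rect [502.4  10.3] [34.8 34. ] 4.7 circ [502.5  10.1]
top vs (20, 65) 457 zmed 55.1 rect [435.5 -89.7] [86.6 31.8] 85.6 circ [432.8 -90.2]
top tape (15, 30) 558 zmed 24.0 rect [436.6 105.8] [90.  89.7] 5.0 circ [437.2 106.9]
side cover (78, 90) 1656 zmed 85.1 rect [458.2 309.8] [123.1 102.8] -18.5 circ [458.7 310.8]
side cover (104, 118) 195 zmed 112.1 rect [457.8 310.7] [60.5 16. ] -17.7 circ [458.  311.3]
side large (62, 74) 284 zmed 69.2 rect [610.5  95.1] [60.8 59.6] 13.6 circ [611.2  94.5]
side med (54, 66) 142 zmed 61.4 rect [ 618.6 -103.5] [53.6 47.1] -44.2 circ [ 618.5 -103.6]
side base (4, 20) 602 zmed 12.2 rect [ 460.6 -322.9] [257.5 184. ] -68.2 circ [ 464.4 -334.6]
side base (60, 70) 71 zmed 65.0 rect [ 450.2 -197.8] [172.2  35.3] 85.2 circ [ 444.4 -197.3]
```

Run:
```python
from h import *
from rig import camera_params
f=np.load("top0.npz"); W=cloud(f["d"],f["camera_matrix"],f["world_from_camera"])
for z0 in (5.,10.):
    m=((W[...,2]>z0)&(W[...,2]<90)).astype(np.uint8); m=cv2.morphologyEx(m,cv2.MORPH_OPEN,np.ones((3,3)))
    n,L=cv2.connectedComponents(m); q=W[(L==L[268,395])]; print(z0,len(q),rect(q[q[:,2]<16][:,:2]))
    lo=q[q[:,2]<16]; 
T=np.array(camera_params("wrist")["world_from_camera"]); print(T.round(3).tolist(), camera_params("wrist")["camera_matrix"])
```

```text
5.0 2443 (array([ 446.9, -266.6]), array([119.8, 100.7]), 16.6)
10.0 1810 (array([ 447.6, -267. ]), array([108.6,  89.3]), 17.0)
[[0.314, -0.9, -0.303, 275.725], [-0.949, -0.298, -0.099, -566.169], [-0.001, 0.319, -0.948, 374.783], [0.0, 0.0, 0.0, 1.0]] [[325.1922621    0.         274.30558645]
 [  0.         325.1922621  211.56636703]
 [  0.           0.           1.        ]]
```

```bash
cat >> h.py <<'E'
from scipy.spatial.transform import Rotation as Ro
def go(*wps):
    "waypoints (x,y,z,yaw deg): shift in tool axes (m), rotvec"
    from rig import sensors
    s=sensors.sense(); R=Ro.from_euler('xyz',s['tcp_rot']); p=s['eef_pos']
    print('t',round(s['clock'],2),'p',p.round(1),'rpy',s['tcp_rot'].round(4),'F',s['contact_force'].round(1),'op',round(s['opening'],3),'gf',round(s['grasp_force'],1))
    for w in wps:
        d=R.inv().apply(np.array(w[:3])-p); rv=(R.inv()*Ro.from_euler('xyz',[np.pi,0,np.radians(w[3])])).as_rotvec()
        print(w,'shift m',(d/1000).round(4),'rot',rv.round(4),'rows>=',round(np.linalg.norm(d)/62.5,1))
E
python3 -c "
from h import *
go((616.5,-105.2,196,18.3),(616.5,-105.2,26,18.3))"
```

```text
t 0.1 p [ 196.3 -592.9  195.4] rpy [-3.1403  0.      0.3198] F [ 0.2 -0.7  0.3] op 1.006 gf 0.0
(616.5, -105.2, 196, 18.3) shift m [ 5.522e-01 -3.308e-01 -2.000e-04] rot [-0.0013  0.      0.0004] rows>= 10.3
(616.5, -105.2, 26, 18.3) shift m [ 0.5522 -0.3306  0.1698] rot [-0.0013  0.      0.0004] rows>= 10.6
```

Careful with the scale: shifts go in shares of 400 mm and turns go in shares of 45 degrees. That gives: 0.39 m / 0.4 = 0.975, 0.34 m / 0.4 = 0.85.

Emit:
move_arm --pt "0 0 0 0.1 -0.06 0 0.085" --pt "0 0 0 0.225 -0.135 0 0.085" --pt "0 0 0 0.35 -0.21 0 0.085" --pt "0 0 0 0.475 -0.285 0 0.085" --pt "0 0 0 0.6 -0.36 0 0.085" --pt "0 0 0 0.725 -0.435 0 0.085" --pt "0 0 0 0.85 -0.51 0 0.085" --pt "0 0 0 0.975 -0.585 0 0.085"

```text
clock: 1.1
eef_pos: [494.0, -246.9, 195.9]
tcp_rot: [-3.142, 0.0, 0.32]
contact_force: [0.3, -0.2, -0.0]
opening: 0.993
grasp_force: 0.0
```

```bash
python3 -c "
from h import *
go((616.5,-105.2,196,18.3),(616.5,-105.2,26,18.3))"
```

```text
t 1.1 p [ 494.  -246.9  195.9] rpy [-3.1415e+00  2.0000e-04  3.1980e-01] F [ 0.3 -0.2 -0. ] op 0.993 gf 0.0
(616.5, -105.2, 196, 18.3) shift m [ 1.608e-01 -9.600e-02 -1.000e-04] rot [-0.0001  0.0002  0.0004] rows>= 3.0
(616.5, -105.2, 26, 18.3) shift m [ 0.1609 -0.096   0.1699] rot [-0.0001  0.0002  0.0004] rows>= 4.0
```

Scaled: 0.162 m / 0.4 = 0.405, -0.097 m / 0.4 = -0.2425.

Emit:
move_arm --pt "0 0 0 0.1125 -0.0675 0 0.085" --pt "0 0 0 0.225 -0.135 0 0.085" --pt "0 0 0 0.3375 -0.2025 0.05 0.085" --pt "0 0 0 0.405 -0.2425 0.15 0.085" --pt "0 0 0 0.405 -0.2425 0.225 0.085" --pt "0 0 0 0.405 -0.2425 0.225 0.085"

```text
clock: 1.85
eef_pos: [614.3, -104.8, 103.4]
tcp_rot: [-3.139, 0.005, 0.321]
contact_force: [-0.5, 0.1, 0.9]
opening: 0.998
grasp_force: 0.0
```

```bash
python3 -c "
from h import *
from rig import grab_frame
go((616.5,-105.2,26,18.3))
p,d=grab_frame('wrist'); cv2.imwrite('pics/w1.png',p[:,:,::-1])"
```

```text
t 1.85 p [ 614.3 -104.8  103.4] rpy [-3.139   0.005   0.3206] F [-0.5  0.1  0.9] op 0.998 gf 0.0
(616.5, -105.2, 26, 18.3) shift m [0.0023 0.0013 0.0774] rot [-0.0026  0.005   0.0012] rows>= 1.2
```

View pics/w1.png

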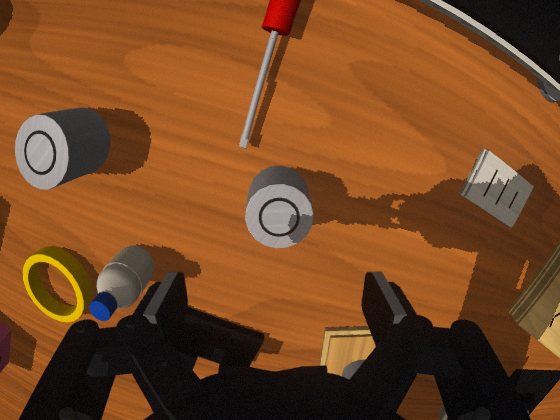

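The wrist view shows the medium cup's top at (279,217), close to the fingers' centre column of about 274. The driver tip at (243,143) is clear of it.

Scaled: 0.08 m / 0.4 = 0.2, 0.06 m / 0.4 = 0.15.

Emit:
move_arm --pt "0 0 0 0 0 0.075 0.085" --pt "0 0 0 0 0 0.15 0.085" --pt "0 0 0 0 0 0.2 0.085" --pt "0 0 0 0 0 0.2 0.085" --pt "0 0 0 0 0 0.2 0.085"

```text
clock: 2.52
eef_pos: [617.4, -105.9, 27.4]
tcp_rot: [3.141, -0.002, 0.319]
contact_force: [0.2, -0.2, -0.4]
opening: 0.994
grasp_force: 0.0
```

Emit:
move_arm --pt "0 0 0 0 0 0 0.04" --pt "0 0 0 0 0 0 0.04" --pt "0 0 0 0 0 0 0.04" --pt "0 0 0 0 0 0 0.04" --pt "0 0 0 0 0 0 0.04" --pt "0 0 0 0 0 0 0.04" --grip_force 30

```text
clock: 3.28
eef_pos: [616.4, -105.5, 26.1]
tcp_rot: [-3.142, 0.0, 0.32]
contact_force: [-0.1, -0.6, -0.7]
opening: 0.471
grasp_force: 0.0
```

```bash
python3 -c "
from h import *
from rig import grab_frame
go()
p,d=grab_frame('wrist'); q,d=grab_frame('side');
cv2.imwrite('pics/w2.png',np.hstack([cv2.resize(p,(400,300)),cv2.resize(q[120:300,180:420],(400,300))])[:,:,::-1])"
```

```text
t 3.27 p [ 616.4 -105.5   26.1] rpy [-3.1416  0.      0.3198] F [-0.1 -0.6 -0.7] op 0.471 gf 0.0
```

View pics/w2.png

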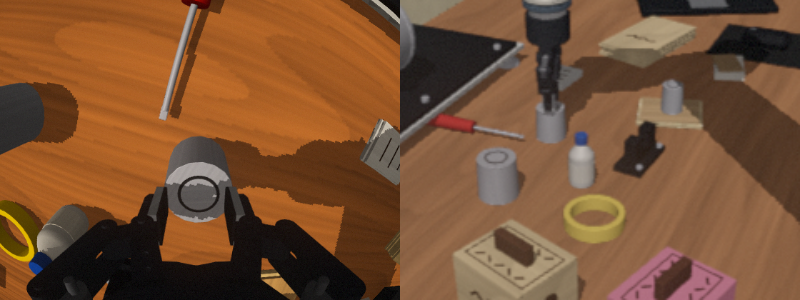

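```bash
cat >> h.py <<'E'
def wcloud():
    from rig import grab_frame,camera_params
    c=camera_params('wrist'); K=c['camera_matrix']; T=np.array(c['world_from_camera'])
    p,d=grab_frame('wrist'); v,u=np.indices(d.shape); x=(u-K[0,2])/K[0,0]; y=(v-K[1,2])/K[1,1]; r=np.hypot(x,y)+1e-9
    k=np.tan(np.minimum(r,1.5))/r*d; W=np.stack([x*k,y*k,d],-1)@T[:3,:3].T+T[:3,3]; W[d<=0]=np.nan; return p,W
E
python3 - <<'E'
from h import *
from rig import grab_frame,camera_params
go()
p,W=wcloud()
w=W[180:330,180:380].reshape(-1,3); q=w[(abs(w[:,2]-60)<3)]
print('wrist',len(q),q.mean(0),rect(q[:,:2]),[np.round(a,1) for a in cv2.minEnclosingCircle(q[:,:2].astype(np.float32))])
for n,(a,b,c,e) in dict(top=(310,140,365,195),side=(250,170,295,212)).items():
    p,d=grab_frame(n); k=camera_params(n); w=cloud(d,k['camera_matrix'],k['world_from_camera'])[b:e,a:c].reshape(-1,3)
    q=w[(abs(w[:,2]-60)<3)]; print(n,len(q),rect(q[:,:2]),q.mean(0))
for v in range(180,340,20): print(v,W[v,[200,215,230,275,320,335,350]].round(0).tolist())
E
```

```text
t 3.38 p [ 616.4 -105.6   26.1] rpy [-3.1415e+00  1.0000e-04  3.1980e-01] F [ 1.   0.3 -0.8] op 0.469 gf 0.0
wrist 6173 [ 622.21008705 -104.03032166   61.59416316] (array([ 619.5, -103.9]), array([50.5, 46.9]), 5.2) [array([ 619.7, -105.6]), np.float64(25.5)]
top 0 (array([0., 0.]), array([0., 0.]), 0.0) [nan nan nan]
side 66 (array([566.9, -54.1]), array([191.7,  47. ]), -43.6) [606.67513462 -90.67819045  60.66262558]
180 [[636.0, -47.0, 1.0], [639.0, -57.0, 2.0], [642.0, -66.0, 1.0], [651.0, -94.0, 2.0], [661.0, -121.0, 2.0], [664.0, -131.0, 2.0], [667.0, -140.0, 2.0]]
200 [[623.0, -51.0, 1.0], [626.0, -61.0, 2.0], [628.0, -70.0, -0.0], [644.0, -96.0, 21.0], [648.0, -126.0, 2.0], [651.0, -136.0, 2.0], [654.0, -146.0, 1.0]]
220 [[609.0, -54.0, 1.0], [612.0, -64.0, 1.0], [616.0, -74.0, 2.0], [643.0, -96.0, 54.0], [635.0, -131.0, 2.0], [638.0, -141.0, 1.0], [641.0, -151.0, 2.0]]
240 [[594.0, -58.0, 1.0], [598.0, -68.0, 2.0], [601.0, -78.0, 1.0], [636.0, -99.0, 62.0], [637.0, -124.0, 45.0], [624.0, -147.0, 2.0], [627.0, -157.0, 0.0]]
260 [[579.0, -61.0, 1.0], [583.0, -72.0, 1.0], [619.0, -81.0, 62.0], [626.0, -102.0, 61.0], [633.0, -124.0, 62.0], [610.0, -153.0, 1.0], [613.0, -163.0, 2.0]]
280 [[562.0, -65.0, 1.0], [621.0, -77.0, 87.0], [618.0, -83.0, 79.0], [615.0, -106.0, 62.0], [633.0, -121.0, 83.0], [636.0, -126.0, 86.0], [598.0, -170.0, 3.0]]
300 [[615.0, -73.0, 96.0], [621.0, -79.0, 101.0], [610.0, -86.0, 83.0], [603.0, -110.0, 62.0], [626.0, -123.0, 88.0], [635.0, -124.0, 101.0], [634.0, -132.0, 96.0]]
320 [[621.0, -76.0, 115.0], [622.0, -81.0, 114.0], [603.0, -88.0, 88.0], [546.0, -129.0, 1.0], [617.0, -126.0, 89.0], [636.0, -121.0, 116.0], [637.0, -126.0, 115.0]]<stdin>:9: RuntimeWarning: Mean of empty slice.
  ret = um.true_divide(
```

Run:
```python
from h import *
from rig import sensors
p,W=wcloud(); s=sensors.sense(); t=s['eef_pos']; print(t.round(1))
D=(W-t).reshape(-1,3)@Ro.from_euler('xyz',s['tcp_rot']).as_matrix()  # tool frame
h=np.nan_to_num(D[:,2],nan=99)
for lo in range(-120,0,6):
    m=(h>=lo)&(h<lo+6)&(abs(D[:,1])<60)&(abs(D[:,0])<45); q=D[m]
    if len(q): print('toolz',lo,len(q),'y',np.percentile(q[:,1],[1,25,75,99]).round(0),'|y|min',abs(q[:,1]).min().round(0),'x',np.percentile(q[:,0],[1,99]).round(0))
g=p[195:375,170:390].copy(); cv2.imwrite('pics/w3.png',cv2.resize(cv2.convertScaleAbs(g,alpha=2),None,fx=3,fy=3)[:,:,::-1])
```

```text
[ 616.4 -105.6   26.1]
toolz -120 5001 y [-59. -23.  23.  58.] |y|min 0.0 x [-9. 19.]
toolz -114 4059 y [-59. -46.  45.  58.] |y|min 0.0 x [-9. 19.]
toolz -108 2377 y [-57. -46.  44.  56.] |y|min 15.0 x [-10.  19.]
toolz -102 1955 y [-55. -46.  45.  54.] |y|min 17.0 x [-10.  18.]
toolz -96 4260 y [-53. -41.  40.  52.] |y|min 18.0 x [-9. 15.]
toolz -90 1613 y [-51. -35.  34.  50.] |y|min 20.0 x [ 8. 16.]
toolz -84 731 y [-46. -30.  29.  45.] |y|min 21.0 x [ 1. 16.]
toolz -78 877 y [-28. -22.  21.  27.] |y|min 19.0 x [-9. 14.]
toolz -72 599 y [-34. -23.  22.  33.] |y|min 19.0 x [-9. 13.]
toolz -66 617 y [-34. -24.  23.  33.] |y|min 19.0 x [-8. 13.]
toolz -60 521 y [-34. -24.  22.  33.] |y|min 19.0 x [-9. 13.]
toolz -54 516 y [-34. -24.  22.  33.] |y|min 19.0 x [-8. 13.]
toolz -48 341 y [-32. -22.  21.  31.] |y|min 19.0 x [-8. 13.]
toolz -42 1941 y [-21.  -8.   8.  20.] |y|min 0.0 x [-18.  26.]
toolz -36 4526 y [-21. -10.  10.  22.] |y|min 0.0 x [-20.  28.]
toolz -30 379 y [-23. -11.  10.  23.] |y|min 0.0 x [11. 29.]
toolz -24 344 y [-23.  -9.  12.  23.] |y|min 0.0 x [12. 29.]
toolz -18 314 y [-23. -11.  11.  24.] |y|min 0.0 x [12. 29.]
toolz -12 285 y [-23. -10.  11.  24.] |y|min 0.0 x [11. 29.]
toolz -6 264 y [-23. -11.  10.  24.] |y|min 0.0 x [12. 29.]
```

View pics/w3.png

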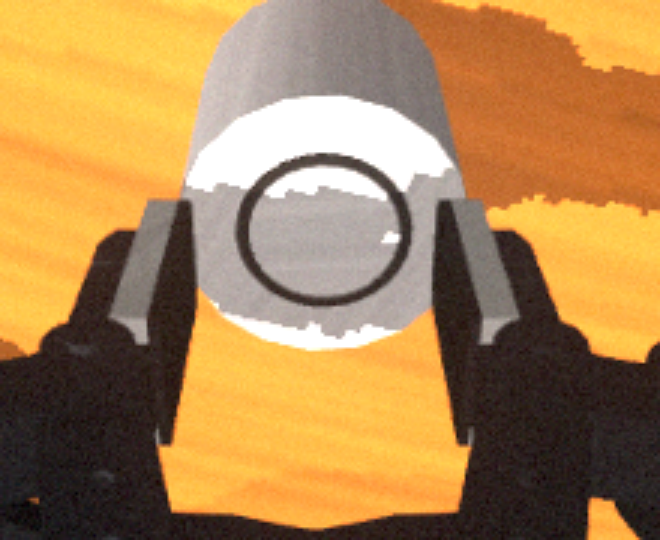

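The crop shows the pads ending at about z = 68, just above the cup top. So the real finger ends sit about 40 mm behind the reported TCP, and the close missed the cup without touching it. I'll reopen, go lower and watch the force.

Scaled: 0.04 m / 0.4 = 0.1, 0.03 m / 0.4 = 0.075.

Emit:
move_arm --pt "0 0 0 0 0 0 0.085" --pt "0 0 0 0 0 0 0.085" --pt "0 0 0 0 0 0 0.085" --pt "0 0 0 0 0 0 0.085" --pt "0 0 0 0 0 0.0375 0.085" --pt "0 0 0 0 0 0.075 0.085" --pt "0 0 0 0 0 0.1 0.085" --pt "0 0 0 0 0 0.1 0.085"

```text
clock: 4.58
eef_pos: [615.5, -105.4, -15.4]
tcp_rot: [-3.14, 0.002, 0.32]
contact_force: [-0.3, -0.1, -0.6]
opening: 0.994
grasp_force: 0.0
```

Emit:
move_arm --pt "0 0 0 0 0 0 0.04" --pt "0 0 0 0 0 0 0.04" --pt "0 0 0 0 0 0 0.04" --pt "0 0 0 0 0 0 0.04" --pt "0 0 0 0 0 0 0.04" --pt "0 0 0 0 0 0 0.04" --grip_force 30

```text
clock: 5.32
eef_pos: [617.0, -105.7, -13.0]
tcp_rot: [3.141, -0.001, 0.32]
contact_force: [-1.0, 0.6, 6.4]
opening: 0.592
grasp_force: 31.4
```

Scaled: -0.1 m / 0.4 = -0.25, -0.09 m / 0.4 = -0.225.

Emit:
move_arm --pt "0 0 0 0 0 -0.05 0.04" --pt "0 0 0 0 0 -0.125 0.04" --pt "0 0 0 0 0 -0.225 0.04" --pt "0 0 0 0 0 -0.25 0.04" --pt "0 0 0 0 0 -0.25 0.04"

```text
clock: 5.95
eef_pos: [616.8, -105.6, 86.9]
tcp_rot: [3.141, -0.001, 0.32]
contact_force: [-0.6, -0.0, -2.1]
opening: 0.586
grasp_force: 32.0
```

```bash
python3 -c "
from h import *
go((443.8,-265.5,86,18.3))"
```

```text
t 5.95 p [ 616.8 -105.6   86.9] rpy [ 3.1409e+00 -1.3000e-03  3.1970e-01] F [-0.6 -0.  -2.1] op 0.586 gf 32.0
(443.8, -265.5, 86, 18.3) shift m [-0.2144  0.0974  0.0007] rot [ 0.0007 -0.0013  0.0003] rows>= 3.8
```

Scaled: -0.214 m / 0.4 = -0.535, -0.2 m / 0.4 = -0.5.

Emit:
move_arm --pt "0 0 0 -0.0625 0.0275 0 0.04" --pt "0 0 0 -0.175 0.08 0 0.04" --pt "0 0 0 -0.3 0.1375 0 0.04" --pt "0 0 0 -0.425 0.1925 0 0.04" --pt "0 0 0 -0.5 0.2275 0 0.04" --pt "0 0 0 -0.535 0.2425 0 0.04" --pt "0 0 0 -0.535 0.2425 0 0.04" --pt "0 0 0 -0.535 0.2425 0 0.04"

```text
clock: 6.95
eef_pos: [444.5, -264.3, 85.8]
tcp_rot: [-3.141, -0.0, 0.32]
contact_force: [0.3, -0.2, -1.0]
opening: 0.584
grasp_force: 32.0
```

Run:
```python
from h import *
from rig import grab_frame,camera_params
go()
p,W=wcloud(); q=W.reshape(-1,3); n=lambda z0,z1,c,r:q[(q[:,2]>z0)&(q[:,2]<z1)&(np.hypot(q[:,0]-c[0],q[:,1]-c[1])<r)]
c=n(152,168,(444,-265),32); print('held top',len(c),np.median(c[:,2]).round(1),rect(c[:,:2]))
pr,d=grab_frame('side'); k=camera_params('side'); S=cloud(d,k['camera_matrix'],k['world_from_camera'])
i=np.argwhere(np.isfinite(S[...,2])&(np.hypot(S[...,0]-444,S[...,1]+265)<40)&(S[...,2]>20)&(S[...,2]<180)); print(i.min(0),i.max(0))
for z in range(24,170,8):
    m=(abs(S[...,2]-z)<4)&(np.hypot(S[...,0]-444,S[...,1]+265)<45); s=S[m]
    if len(s)>6: print(z,len(s),'mean',s.mean(0).round(1))
cv2.imwrite('pics/s4.png',cv2.resize(pr[60:220,270:430],(640,640))[:,:,::-1][:600])
g=p; cv2.imwrite('pics/w4.png',np.hstack([cv2.resize(p,(448,336)),cv2.resize(pr[80:220,280:420],(336,336))])[:,:,::-1])
```

```text
t 6.95 p [ 444.5 -264.3   85.8] rpy [-3.1413e+00 -1.0000e-04  3.2030e-01] F [ 0.3 -0.2 -1. ] op 0.584 gf 32.0
held top 11554 160.5 (array([ 447.3, -262.5]), array([56.7, 50.6]), 74.0)
[140 335] [186 352]
24 32 mean [ 442.8 -251.2   23.8]
32 30 mean [ 442.  -251.4   31.7]
40 29 mean [ 441.6 -249.7   39.9]
48 29 mean [ 440.8 -251.8   47.8]
56 26 mean [ 442.9 -250.4   55.6]
64 76 mean [ 444.4 -261.1   64.7]
104 40 mean [ 438.8 -243.5  104.7]
112 44 mean [ 439.6 -242.9  112.4]
120 43 mean [ 440.1 -244.3  119.8]
128 40 mean [ 440.9 -243.   127.7]
136 40 mean [ 437.6 -239.9  136.5]
144 39 mean [ 438.3 -238.9  144.5]
152 45 mean [ 438.8 -238.8  151.8]
160 64 mean [ 444.1 -251.1  159.7]
```

View pics/w4.png

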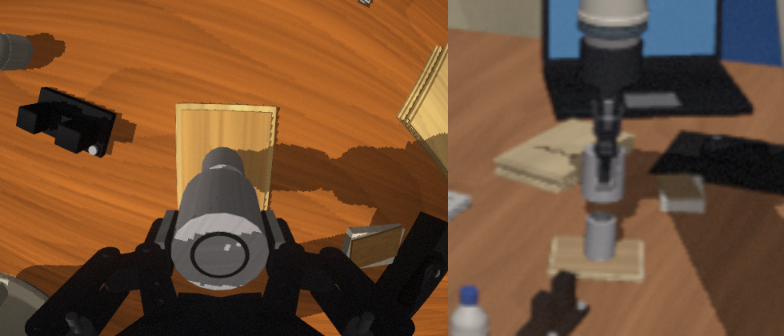

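The picture shows the medium cup held upright and roughly over the small cup. I'll measure the offset between them by fitting circles in each camera.

```bash
cat >> h.py <<'E'
from scipy.optimize import least_squares
def axis(W,c,zb,h,r0,r1,z0,z1):
    "axis (x,y) of a tapered cup from its visible wall, known radii"
    q=W.reshape(-1,3); q=q[(q[:,2]>z0)&(q[:,2]<z1)&(np.hypot(q[:,0]-c[0],q[:,1]-c[1])<r0+12)]
    if len(q)<20: return len(q)
    r=r0-(q[:,2]-zb)/h*(r0-r1)
    s=least_squares(lambda x:np.hypot(q[:,0]-x[0],q[:,1]-x[1])-r,c,loss='soft_l1',f_scale=1.)
    return len(q),s.x.round(1),'rms',np.sqrt(np.median(s.fun**2)).round(2)
def tcloud(n):
    from rig import grab_frame,camera_params
    p,d=grab_frame(n); k=camera_params(n); return p,cloud(d,k['camera_matrix'],k['world_from_camera'])
E
python3 - <<'E'
from h import *
go()
for n in('wrist','side','top'):
    p,W=wcloud() if n=='wrist' else tcloud(n)
    z=W.reshape(-1,3); z=z[(np.hypot(z[:,0]-444,z[:,1]+265)<32)]
    print(n,'small',axis(W,(444,-265),12,52,21,19,18,58),'med lower',axis(W,(444,-265),100,60,27,25,100,118))
E
```

```text
t 7.05 p [ 444.6 -264.2   85.9] rpy [-3.1415e+00 -1.0000e-04  3.2100e-01] F [ 0.2  0.5 -0.8] op 0.59 gf 32.0
wrist small (832, array([ 447.3, -266. ]), 'rms', np.float64(0.14)) med lower (1019, array([ 447. , -262.9]), 'rms', np.float64(0.16))
side small (148, array([ 446.5, -265.9]), 'rms', np.float64(1.48)) med lower (96, array([ 446. , -262.9]), 'rms', np.float64(1.39))
top small (57, array([ 443.8, -266. ]), 'rms', np.float64(0.35)) med lower (39, array([ 443.8, -263.6]), 'rms', np.float64(0.19))
```

Scaled: 0.083 m / 0.4 = 0.2075, 0.078 m / 0.4 = 0.195.

Emit:
move_arm --pt "0 0 0 -0.0025 0.0075 0 0.04" --pt "0 0 0 -0.0025 0.0075 0.05 0.04" --pt "0 0 0 -0.0025 0.0075 0.1 0.04" --pt "0 0 0 -0.0025 0.0075 0.1375 0.04" --pt "0 0 0 -0.0025 0.0075 0.175 0.04" --pt "0 0 0 -0.0025 0.0075 0.195 0.04" --pt "0 0 0 -0.0025 0.0075 0.2075 0.04" --pt "0 0 0 -0.0025 0.0075 0.2075 0.04"

```text
clock: 8.2
eef_pos: [443.8, -268.1, 3.0]
tcp_rot: [-3.141, 0.0, 0.32]
contact_force: [-0.5, 0.3, -0.6]
opening: 0.59
grasp_force: 32.0
```

Scaled: 0.0035 m / 0.4 = 0.0088, 0.003 m / 0.4 = 0.0075.

Emit:
move_arm --pt "0 0 0 0 0 0.0025 0.04" --pt "0 0 0 0 0 0.005 0.04" --pt "0 0 0 0 0 0.0075 0.04" --pt "0 0 0 0 0 0.0088 0.04"

```text
clock: 8.7
eef_pos: [443.8, -268.1, -0.4]
tcp_rot: [3.142, -0.0, 0.32]
contact_force: [-0.1, 1.0, -1.0]
opening: 0.585
grasp_force: 32.0
```

Scaled: 0.0015 m / 0.4 = 0.0038, 0.001 m / 0.4 = 0.0025.

Emit:
move_arm --pt "0 0 0 0 0 0.0013 0.04" --pt "0 0 0 0 0 0.0025 0.04" --pt "0 0 0 0 0 0.0038 0.04" --pt "0 0 0 0 0 0.0038 0.04"

```text
clock: 9.2
eef_pos: [443.8, -268.1, -1.1]
tcp_rot: [3.142, -0.0, 0.32]
contact_force: [-3.6, 2.3, 11.5]
opening: 0.588
grasp_force: 33.3
```

Scaled: -0.11 m / 0.4 = -0.275, -0.07 m / 0.4 = -0.175.

Emit:
move_arm --pt "0 0 0 0 0 0 0.085" --pt "0 0 0 0 0 0 0.085" --pt "0 0 0 0 0 0 0.085" --pt "0 0 0 0 0 0 0.085" --pt "0 0 0 0 0 -0.075 0.085" --pt "0 0 0 0 0 -0.175 0.085" --pt "0 0 0 0 0 -0.275 0.085" --pt "0 0 0 0 0 -0.275 0.085"

```text
clock: 10.2
eef_pos: [445.8, -269.3, 111.0]
tcp_rot: [3.137, -0.004, 0.32]
contact_force: [0.1, 0.3, -0.3]
opening: 1.0
grasp_force: 0.0
```

Run:
```python
from h import *
go((610.5,94,108,18.3))
for n in('wrist','side'):
    p,W=wcloud() if n=='wrist' else tcloud(n)
    print(n,'med',axis(W,(446,-266),12,60,27,25,20,66))
    z=W.reshape(-1,3); z=z[(np.hypot(z[:,0]-446,z[:,1]+266)<15)]; print('top z',np.nanmedian(z[z[:,2]<90,2]))
```

```text
t 10.2 p [ 445.8 -269.3  111. ] rpy [ 3.1372 -0.0037  0.3198] F [ 0.1  0.3 -0.3] op 1.0 gf 0.0
(610.5, 94, 108, 18.3) shift m [ 0.2706 -0.2931  0.0027] rot [ 0.0044 -0.0037  0.0004] rows>= 6.4
wrist med (872, array([ 446.4, -266.8]), 'rms', np.float64(0.13))
top z 74.05294343351127
side med (231, array([ 445.3, -267.5]), 'rms', np.float64(1.06))
top z 73.8299866654445
```

Emit:
move_arm --pt "0 0 0 0.0625 -0.0675 0 0.085" --pt "0 0 0 0.155 -0.1675 0 0.085" --pt "0 0 0 0.255 -0.2725 0 0.085" --pt "0 0 0 0.355 -0.38 0 0.085" --pt "0 0 0 0.455 -0.4875 0 0.085" --pt "0 0 0 0.55 -0.59 0 0.085" --pt "0 0 0 0.625 -0.67 0 0.085" --pt "0 0 0 0.68 -0.7288 0 0.085"

```text
clock: 11.3
eef_pos: [609.8, 96.0, 106.0]
tcp_rot: [-3.141, 0.003, 0.321]
contact_force: [0.4, 0.1, -0.1]
opening: 0.996
grasp_force: 0.0
```

Emit:
move_arm --pt "0 0 0 0 0 0 0.085" --pt "0 0 0 0 0 0 0.085" --pt "0 0 0 0 0 0 0.085"

```text
clock: 11.68
eef_pos: [609.6, 93.1, 107.4]
tcp_rot: [-3.142, 0.001, 0.319]
contact_force: [0.1, 0.9, -0.1]
opening: 0.996
grasp_force: 0.0
```

Run:
```python
from h import *
p,W=wcloud(); a=axis(W,(610,94),0,68,33,31,8,62); print(a)
b=axis(W,(616,-105),0,60,27,25,8,52); print(b)
c=a[1]; go((c[0]-0.6,c[1]-.8,-13,18.3))
```

```text
(1020, array([613.7,  92.7]), 'rms', np.float64(0.12))
0
t 11.72 p [609.8  93.1 107.8] rpy [-3.1416e+00  8.0000e-04  3.1870e-01] F [-0.9  0.2  1.2] op 0.997 gf 0.0
(np.float64(613.1), np.float64(91.9), -13, 18.3) shift m [0.0028 0.0022 0.1208] rot [-0.      0.0008 -0.0007] rows>= 1.9
```

Scaled: 0.116 m / 0.4 = 0.29, 0.002 m / 0.4 = 0.005.

Emit:
move_arm --pt "0 0 0 0.005 0.005 0.05 0.085" --pt "0 0 0 0.005 0.005 0.125 0.085" --pt "0 0 0 0.005 0.005 0.2 0.085" --pt "0 0 0 0.005 0.005 0.2625 0.085" --pt "0 0 0 0.005 0.005 0.29 0.085" --pt "0 0 0 0.005 0.005 0.29 0.085" --pt "0 0 0 0.005 0.005 0.29 0.085"

```text
clock: 12.6
eef_pos: [613.6, 92.9, -7.2]
tcp_rot: [3.141, -0.001, 0.32]
contact_force: [-0.3, 0.3, -0.4]
opening: 0.998
grasp_force: 0.0
```

Emit:
move_arm --pt "0 0 0 0 0 0 0.05" --pt "0 0 0 0 0 0 0.05" --pt "0 0 0 0 0 0 0.05" --pt "0 0 0 0 0 0 0.05" --pt "0 0 0 0 0 0 0.05" --grip_force 35

```text
clock: 13.22
eef_pos: [613.6, 93.0, -6.6]
tcp_rot: [3.141, -0.002, 0.32]
contact_force: [-1.7, -0.1, 5.3]
opening: 0.716
grasp_force: 37.6
```

Scaled: -0.11 m / 0.4 = -0.275, -0.105 m / 0.4 = -0.2625.

Emit:
move_arm --pt "0 0 0 0 0 -0.05 0.05" --pt "0 0 0 0 0 -0.125 0.05" --pt "0 0 0 0 0 -0.2125 0.05" --pt "0 0 0 0 0 -0.2625 0.05" --pt "0 0 0 0 0 -0.275 0.05" --pt "0 0 0 0 0 -0.275 0.05"

```text
clock: 13.98
eef_pos: [612.5, 92.8, 101.8]
tcp_rot: [-3.142, 0.0, 0.32]
contact_force: [0.2, 0.0, -2.3]
opening: 0.718
grasp_force: 39.0
```

```bash
python3 -c "
from h import *
go((443.8,-267.5,101,18.3))"
```

```text
t 13.97 p [612.5  92.8 101.8] rpy [-3.1415e+00  4.0000e-04  3.1980e-01] F [ 0.2  0.  -2.3] op 0.718 gf 39.0
(443.8, -267.5, 101, 18.3) shift m [-0.2734  0.289   0.0009] rot [-0.0001  0.0004  0.0004] rows>= 6.4
```

Scaled: 0.289 m / 0.4 = 0.7225, -0.273 m / 0.4 = -0.6825.

Emit:
move_arm --pt "0 0 0 -0.0575 0.06 0 0.05" --pt "0 0 0 -0.15 0.1575 0 0.05" --pt "0 0 0 -0.25 0.265 0 0.05" --pt "0 0 0 -0.35 0.37 0 0.05" --pt "0 0 0 -0.45 0.475 0 0.05" --pt "0 0 0 -0.55 0.5825 0 0.05" --pt "0 0 0 -0.63 0.665 0 0.05" --pt "0 0 0 -0.6825 0.7225 0 0.05"

```text
clock: 14.98
eef_pos: [442.6, -268.5, 100.7]
tcp_rot: [-3.14, 0.002, 0.318]
contact_force: [0.3, -0.4, -1.1]
opening: 0.718
grasp_force: 39.0
```

Emit:
move_arm --pt "0 0 0 0 0 0 0.05" --pt "0 0 0 0 0 0 0.05" --pt "0 0 0 0 0 0 0.05" --pt "0 0 0 0 0 0 0.05"

```text
clock: 15.48
eef_pos: [444.9, -266.5, 101.9]
tcp_rot: [-3.141, 0.0, 0.321]
contact_force: [0.6, 1.2, -1.7]
opening: 0.714
grasp_force: 39.0
```

Run:
```python
from h import *
go()
for n in('wrist','side','top'):
    p,W=wcloud() if n=='wrist' else tcloud(n)
    print(n,'med',axis(W,(445,-267),12,60,27,25,18,66),'large',axis(W,(445,-267),109,68,33,31,110,130))
```

```text
t 15.47 p [ 444.9 -266.5  101.9] rpy [-3.1414e+00  1.0000e-04  3.2100e-01] F [ 0.6  1.2 -1.7] op 0.714 gf 39.0
wrist med (1001, array([ 446.4, -266.9]), 'rms', np.float64(0.14)) large (1187, array([ 444.5, -266.1]), 'rms', np.float64(0.16))
side med (241, array([ 445.3, -266.9]), 'rms', np.float64(1.37)) large (133, array([ 443.9, -266.7]), 'rms', np.float64(1.26))
top med (169, array([ 442.9, -267. ]), 'rms', np.float64(0.27)) large (63, array([ 441.3, -266.7]), 'rms', np.float64(0.24))
```

Scaled: 0.092 m / 0.4 = 0.23, 0.0015 m / 0.4 = 0.0038.

Emit:
move_arm --pt "0 0 0 0.0038 0.0025 0.0125 0.05" --pt "0 0 0 0.0038 0.0025 0.0625 0.05" --pt "0 0 0 0.0038 0.0025 0.1 0.05" --pt "0 0 0 0.0038 0.0025 0.1375 0.05" --pt "0 0 0 0.0038 0.0025 0.175 0.05" --pt "0 0 0 0.0038 0.0025 0.2075 0.05" --pt "0 0 0 0.0038 0.0025 0.23 0.05" --pt "0 0 0 0.0038 0.0025 0.23 0.05"

```text
clock: 16.62
eef_pos: [445.9, -267.5, 9.4]
tcp_rot: [-3.141, 0.001, 0.32]
contact_force: [0.5, 0.4, -1.2]
opening: 0.712
grasp_force: 39.0
```

Scaled: 0.0035 m / 0.4 = 0.0088, 0.001 m / 0.4 = 0.0025.

Emit:
move_arm --pt "0 0 0 0 0 0.0025 0.05" --pt "0 0 0 0 0 0.005 0.05" --pt "0 0 0 0 0 0.0075 0.05" --pt "0 0 0 0 0 0.0088 0.05"

```text
clock: 17.12
eef_pos: [446.4, -267.8, 6.7]
tcp_rot: [3.141, -0.0, 0.32]
contact_force: [0.0, -0.2, -1.7]
opening: 0.719
grasp_force: 39.0
```

Scaled: 0.002 m / 0.4 = 0.005, 0.0014 m / 0.4 = 0.0035.

Emit:
move_arm --pt "0 0 0 0 0 0.0018 0.05" --pt "0 0 0 0 0 0.0035 0.05" --pt "0 0 0 0 0 0.005 0.05" --pt "0 0 0 0 0 0.005 0.05"

```text
clock: 17.62
eef_pos: [446.3, -267.8, 5.3]
tcp_rot: [3.142, -0.0, 0.32]
contact_force: [-3.4, 1.4, 9.5]
opening: 0.714
grasp_force: 40.3
```

Scaled: -0.14 m / 0.4 = -0.35, -0.13 m / 0.4 = -0.325.

Emit:
move_arm --pt "0 0 0 0 0 0 0.085" --pt "0 0 0 0 0 0 0.085" --pt "0 0 0 0 0 0 0.085" --pt "0 0 0 0 0 0 0.085" --pt "0 0 0 0 0 -0.075 0.085" --pt "0 0 0 0 0 -0.2 0.085" --pt "0 0 0 0 0 -0.325 0.085" --pt "0 0 0 0 0 -0.35 0.085"

```text
clock: 18.62
eef_pos: [448.1, -268.8, 147.9]
tcp_rot: [3.137, -0.004, 0.32]
contact_force: [0.2, -0.2, 0.5]
opening: 0.988
grasp_force: 0.0
```

```bash
cat >> h.py <<'E'
def base(W,zs=0):
    "base outline: component of z>5 near the base"
    z=W.copy(); m=((z[...,2]>5+zs)&(z[...,2]<95)&(np.hypot(z[...,0]-447,z[...,1]+267)<85)).astype(np.uint8)
    m=cv2.morphologyEx(m,cv2.MORPH_OPEN,np.ones((3,3))); n,L,st,_=cv2.connectedComponentsWithStats(m); i=1+st[1:,4].argmax()
    q=z[L==i]; return rect(q[q[:,2]<17+zs][:,:2])
E
python3 - <<'E'
from h import *
go((457,310,150,-18),(457,310,130,-18))
for n in('wrist','side','top'):
    p,W=wcloud() if n=='wrist' else tcloud(n); k=2 if n!='top' else 0
    print(n,base(W,k))
    print(axis(W,(446,-267),12,68,33,31,20,74))
    z=W.reshape(-1,3); z=z[(np.hypot(z[:,0]-446,z[:,1]+266)<15)]; print('top z',np.nanmedian(z[z[:,2]<95,2]))
E
```

```text
t 18.62 p [ 448.1 -268.8  147.9] rpy [ 3.1373 -0.0037  0.3198] F [ 0.2 -0.2  0.5] op 0.988 gf 0.0
(457, 310, 150, -18) shift m [ 0.1904 -0.5467 -0.0038] rot [ 0.003  -0.0049  0.634 ] rows>= 9.3
(457, 310, 130, -18) shift m [ 0.1903 -0.5468  0.0162] rot [ 0.003  -0.0049  0.634 ] rows>= 9.3
wrist (array([ 450.9, -266.6]), array([120.7, 100.4]), 16.5)
(814, array([ 446.3, -267.4]), 'rms', np.float64(0.12))
top z 82.03197538077363
side (array([ 448.4, -261.8]), array([118.1, 101. ]), 17.4)
(335, array([ 445.1, -267.6]), 'rms', np.float64(1.22))
top z 81.66445838391803
top (array([ 446.9, -266.6]), array([120., 101.]), 16.7)
(247, array([ 442.7, -267.6]), 'rms', np.float64(0.29))
top z nan
  return np.nanmean(a, axis, out=out, keepdims=keepdims)
```

Scaled: -0.381 m / 0.4 = -0.9525, -0.33 m / 0.4 = -0.825, 0.54 rad / 0.7854 = 0.6875.

Emit:
move_arm --pt "0 0 0.0637 0.025 -0.07 0 0.085" --pt "0 0 0.1528 0.065 -0.185 0 0.085" --pt "0 0 0.2419 0.11 -0.3125 0 0.085" --pt "0 0 0.331 0.155 -0.44 0 0.085" --pt "0 0 0.4202 0.2 -0.5675 0 0.085" --pt "0 0 0.5093 0.245 -0.6975 0 0.085" --pt "0 0 0.5984 0.29 -0.825 0 0.085" --pt "0 0 0.6875 0.335 -0.9525 0 0.085"

```text
clock: 19.77
eef_pos: [452.3, 137.5, 142.7]
tcp_rot: [3.14, 0.003, -0.222]
contact_force: [1.9, -1.4, -0.1]
opening: 0.997
grasp_force: 0.0
```

```bash
python3 -c "
from h import *
go((457,310,147,-18))"
```

```text
t 19.77 p [452.3 137.5 142.7] rpy [ 3.140e+00  2.700e-03 -2.224e-01] F [ 1.9 -1.4 -0.1] op 0.997 gf 0.0
(457, 310, 147, -18) shift m [-0.0335 -0.1693 -0.0045] rot [0.0017 0.0026 0.0917] rows>= 2.8
```

Scaled: -0.168 m / 0.4 = -0.42, -0.0335 m / 0.4 = -0.0838, 0.092 rad / 0.7854 = 0.1171.

Emit:
move_arm --pt "0 0 0.0509 -0.025 -0.125 0 0.085" --pt "0 0 0.0891 -0.0475 -0.2425 0 0.085" --pt "0 0 0.1171 -0.07 -0.35 0 0.085" --pt "0 0 0.1171 -0.0838 -0.42 0 0.085" --pt "0 0 0.1171 -0.0838 -0.42 0 0.085" --pt "0 0 0.1171 -0.0838 -0.42 0 0.085" --pt "0 0 0.1171 -0.0838 -0.42 0 0.085"

```text
clock: 20.65
eef_pos: [457.4, 306.1, 143.9]
tcp_rot: [3.14, 0.001, -0.313]
contact_force: [0.9, 0.2, 1.0]
opening: 0.996
grasp_force: 0.0
```

Run:
```python
from h import *
p,W=wcloud(); q=W.reshape(-1,3); q=q[np.hypot(q[:,0]-458,q[:,1]-310)<75]
r=q[(q[:,2]>80)&(q[:,2]<92)]; h=q[(q[:,2]>105)&(q[:,2]<120)&(np.hypot(q[:,0]-458,q[:,1]-310)<40)]
print('roof',len(r),np.median(r[:,2]),rect(r[:,:2]));print('handle',len(h),np.median(h[:,2]),rect(h[:,:2]))
go((457,310,130,-18)); cv2.imwrite('pics/w5.png',p[:,:,::-1])
```

```text
roof 16666 85.52964432975405 (array([459.3, 310.1]), array([121.3, 100.8]), -18.4)
handle 1627 113.36025402004893 (array([460.1, 309.6]), array([59.8, 13.7]), -17.9)
t 20.7 p [457.6 306.2 144.2] rpy [ 3.1409e+00  5.0000e-04 -3.1330e-01] F [ 0.4 -0.2  0.4] op 0.997 gf 0.0
(457, 310, 130, -18) shift m [-0.0017 -0.0034  0.0142] rot [0.0007 0.0005 0.0009] rows>= 0.2
```

View pics/w5.png

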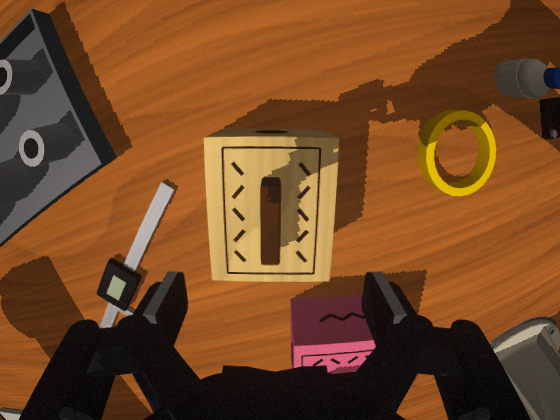

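The wrist view shows the plain plywood cover's handle at (270,221), in line with the fingers' centre. The pink decoy sits off toward the robot.

Scaled: 0.091 m / 0.4 = 0.2275, 0.088 m / 0.4 = 0.22.

Emit:
move_arm --pt "0 0 0 0 -0.0088 0.05 0.085" --pt "0 0 0 0 -0.0088 0.125 0.085" --pt "0 0 0 0 -0.0088 0.1875 0.085" --pt "0 0 0 0 -0.0088 0.22 0.085" --pt "0 0 0 0 -0.0088 0.2275 0.05" --pt "0 0 0 0 -0.0088 0.2275 0.04" --pt "0 0 0 0 -0.0088 0.2275 0.03" --pt "0 0 0 0 -0.0088 0.2275 0.03"

```text
clock: 21.7
eef_pos: [459.2, 310.9, 54.2]
tcp_rot: [-3.141, -0.001, -0.312]
contact_force: [0.6, -0.6, -0.4]
opening: 0.353
grasp_force: 0.0
```

Run:
```python
from h import *
from rig import sensors
go((457,310,130,-18))
p,W=wcloud(); s=sensors.sense(); t=s['eef_pos']
D=(W-t).reshape(-1,3)@Ro.from_euler('xyz',s['tcp_rot']).as_matrix(); D=D[np.isfinite(D[:,0])]
for lo in range(-72,-30,3):
    q=D[(D[:,2]>=lo)&(D[:,2]<lo+3)&(abs(D[:,1])<45)&(abs(D[:,0])<16)]
    if len(q): print('toolz',lo,'Z',(t[2]-lo).round(0),len(q),'y',np.percentile(q[:,1],[1,25,75,99]).round(0),'x',np.percentile(q[:,0],[1,99]).round(0))
h=D[(abs(D[:,2]-(t[2]-113.4))<2.5)&(abs(D[:,1])<9)]; print('handle y range',np.percentile(h[:,1],[2,98]).round(1),np.percentile(h[:,0],[2,98]).round(1))
```

```text
t 21.7 p [459.2 310.9  54.2] rpy [-3.1407e+00 -7.0000e-04 -3.1220e-01] F [ 0.6 -0.6 -0.4] op 0.353 gf 0.0
(457, 310, 130, -18) shift m [-0.0018  0.0015 -0.0758] rot [-0.0009 -0.0007  0.002 ] rows>= 1.2
toolz -72 Z 126.0 214 y [-25. -18.  15.  26.] x [-9. 13.]
toolz -69 Z 123.0 322 y [-29. -21.  18.  27.] x [-8. 13.]
toolz -66 Z 120.0 302 y [-30. -21.  17.  27.] x [-9. 13.]
toolz -63 Z 117.0 440 y [-30. -16.  14.  26.] x [-14.  15.]
toolz -60 Z 114.0 1874 y [-27.  -3.   5.  25.] x [-16.  16.]
toolz -57 Z 111.0 272 y [-30. -20.  18.  27.] x [-8. 13.]
toolz -54 Z 108.0 230 y [-30. -21.  17.  27.] x [-9. 13.]
toolz -51 Z 105.0 216 y [-30. -20.  17.  26.] x [-7. 13.]
toolz -48 Z 102.0 227 y [-29. -20.  16.  26.] x [-9. 13.]
toolz -45 Z 99.0 131 y [-27. -19.  16.  25.] x [-7. 13.]
toolz -42 Z 96.0 87 y [-23. -17.  13.  20.] x [-10.  12.]
toolz -39 Z 93.0 22 y [-17. -17.  13.  14.] x [-3.  4.]
toolz -36 Z 90.0 31 y [-41. -12.  36.  43.] x [-11.  16.]
toolz -33 Z 87.0 4968 y [-44. -28.  31.  44.] x [-15.  16.]
handle y range [-6.   7.3] [-26.2  30.3]
```

Scaled: 0.003 m / 0.4 = 0.0075, 0.002 m / 0.4 = 0.005.

Emit:
move_arm --pt "0 0 0 0 0.005 0.005 0.03" --pt "0 0 0 0 0.005 0.0075 0.03" --pt "0 0 0 0 0.005 0.0075 0.024" --pt "0 0 0 0 0.005 0.0075 0.018" --pt "0 0 0 0 0.005 0.0075 0.005" --pt "0 0 0 0 0.005 0.0075 0.005" --pt "0 0 0 0 0.005 0.0075 0.005" --pt "0 0 0 0 0.005 0.0075 0.005" --grip_force 70

```text
clock: 22.75
eef_pos: [458.4, 308.9, 50.7]
tcp_rot: [-3.141, -0.0, -0.312]
contact_force: [-0.2, 1.1, 2.8]
opening: 0.145
grasp_force: 68.8
```

Scaled: -0.13 m / 0.4 = -0.325, -0.115 m / 0.4 = -0.2875.

Emit:
move_arm --pt "0 0 0 0 0 -0.025 0.005" --pt "0 0 0 0 0 -0.075 0.005" --pt "0 0 0 0 0 -0.15 0.005" --pt "0 0 0 0 0 -0.225 0.005" --pt "0 0 0 0 0 -0.2875 0.005" --pt "0 0 0 0 0 -0.325 0.005" --pt "0 0 0 0 0 -0.325 0.005"

```text
clock: 23.62
eef_pos: [458.6, 308.9, 181.4]
tcp_rot: [-3.14, -0.001, -0.312]
contact_force: [-0.1, -0.1, -1.5]
opening: 0.153
grasp_force: 68.5
```

```bash
python3 -c "
from h import *
go((447,-266.5,181,16.7))
p,W=tcloud('side'); q=W.reshape(-1,3); q=q[np.hypot(q[:,0]-458,q[:,1]-310)<75]; q=q[(q[:,2]>190)&(q[:,2]<235)]
h=np.histogram(q[:,2],np.arange(190,235,3)); print(list(zip(h[1],h[0])))"
```

```text
t 23.62 p [458.6 308.9 181.4] rpy [-3.1404e+00 -1.0000e-03 -3.1220e-01] F [-0.1 -0.1 -1.5] op 0.153 gf 68.5
(447, -266.5, 181, 16.7) shift m [ 1.657e-01  5.512e-01 -1.000e-04] rot [-0.0008 -0.0013 -0.6036] rows>= 9.2
[(np.int64(190), np.int64(95)), (np.int64(193), np.int64(99)), (np.int64(196), np.int64(96)), (np.int64(199), np.int64(91)), (np.int64(202), np.int64(99)), (np.int64(205), np.int64(107)), (np.int64(208), np.int64(85)), (np.int64(211), np.int64(106)), (np.int64(214), np.int64(1152)), (np.int64(217), np.int64(161)), (np.int64(220), np.int64(24)), (np.int64(223), np.int64(32)), (np.int64(226), np.int64(30)), (np.int64(229), np.int64(38))]
```

Scaled: 0.302 m / 0.4 = 0.755, 0.266 m / 0.4 = 0.665, -0.325 rad / 0.7854 = -0.4138.

Emit:
move_arm --pt "0 0 -0.0191 0.01 0.035 0 0.005" --pt "0 0 -0.0573 0.03 0.1025 0 0.005" --pt "0 0 -0.1146 0.0625 0.2075 0 0.005" --pt "0 0 -0.1783 0.0975 0.325 0 0.005" --pt "0 0 -0.2419 0.1325 0.4425 0 0.005" --pt "0 0 -0.3056 0.1675 0.56 0 0.005" --pt "0 0 -0.3629 0.2 0.665 0 0.005" --pt "0 0 -0.4138 0.2275 0.755 0 0.005"

```text
clock: 24.68
eef_pos: [450.6, -8.9, 179.7]
tcp_rot: [3.141, 0.002, 0.014]
contact_force: [0.3, 0.1, -2.5]
opening: 0.153
grasp_force: 68.5
```

```bash
python3 -c "
from h import *
go((447,-266.5,181,16.7))"
```

```text
t 24.68 p [450.6  -8.9 179.7] rpy [3.1414e+00 1.9000e-03 1.4100e-02] F [ 0.3  0.1 -2.5] op 0.153 gf 68.5
(447, -266.5, 181, 16.7) shift m [-0.0072  0.2576 -0.0013] rot [-0.      0.0019 -0.2774] rows>= 4.1
```

Scaled: 0.256 m / 0.4 = 0.64, 0.242 m / 0.4 = 0.605, -0.277 rad / 0.7854 = -0.3527.

Emit:
move_arm --pt "0 0 -0.0573 -0.0025 0.105 0 0.005" --pt "0 0 -0.121 -0.0075 0.22 0 0.005" --pt "0 0 -0.1846 -0.01 0.335 0 0.005" --pt "0 0 -0.2483 -0.0125 0.45 0 0.005" --pt "0 0 -0.2992 -0.015 0.5425 0 0.005" --pt "0 0 -0.3336 -0.0175 0.605 0 0.005" --pt "0 0 -0.3527 -0.0188 0.64 0 0.005" --pt "0 0 -0.3527 -0.0188 0.64 0 0.005"

```text
clock: 25.68
eef_pos: [446.5, -263.4, 179.6]
tcp_rot: [-3.14, 0.002, 0.288]
contact_force: [-0.5, -0.3, -2.2]
opening: 0.152
grasp_force: 68.5
```

Emit:
move_arm --pt "0 0 0 0 0 0 0.005" --pt "0 0 0 0 0 0 0.005" --pt "0 0 0 0 0 0 0.005"

```text
clock: 26.05
eef_pos: [447.9, -262.2, 180.6]
tcp_rot: [-3.142, -0.0, 0.29]
contact_force: [-1.1, -0.0, -2.1]
opening: 0.149
grasp_force: 68.5
```

```bash
cat >> h.py <<'E'
def plane(q):
    c=q.mean(0); 
    for _ in range(3):
        n=np.linalg.svd(q-q.mean(0),full_matrices=False)[2][2]; n*=np.sign(n[2]); r=(q-q.mean(0))@n; q=q[abs(r)<2.5*r.std()+.3]
    return n.round(4),q.mean(0).round(1)
E
python3 - <<'E'
from h import *
from rig import sensors
go((447,-266.5,181,16.7))
for n in('wrist','side','top'):
    p,W=wcloud() if n=='wrist' else tcloud(n)
    q=W.reshape(-1,3); q=q[np.hypot(q[:,0]-446,q[:,1]+266)<78]; r=q[abs(q[:,2]-215)<7]
    print(n,'roof',len(r),rect(r[:,:2]) if len(r)>9 else '',plane(r) if len(r)>9 else '','base',base(W,2 if n!='top' else 0))
    cv2.imwrite(f'pics/c_{n}.png',p[:,:,::-1]); np.save(n+'_c.npy',W)
E
```

```text
t 26.05 p [ 447.9 -262.2  180.6] rpy [-3.1416 -0.      0.2905] F [-1.1 -0.  -2.1] op 0.149 gf 68.5
(447, -266.5, 181, 16.7) shift m [-0.002   0.0039 -0.0004] rot [-0.    -0.    -0.001] rows>= 0.1
wrist roof 25746 (array([ 449.2, -261.1]), array([120.7, 100.9]), 16.6) (array([2.e-04, 1.e-04, 1.e+00]), array([ 474.8, -253.8,  215.4])) base (array([ 502.6, -251.3]), array([98.5, 11.9]), -73.4)
side roof 512 (array([ 447.5, -258.5]), array([118.2, 107.2]), 16.5) (array([-0.0053,  0.0158,  0.9999]), array([ 442.4, -246.4,  215.2])) base (array([ 448.5, -262.5]), array([119.9, 101.6]), 15.3)
top roof 2730 (array([ 445.9, -261. ]), array([120.2, 100.9]), 16.1) (array([ 0.0016, -0.0016,  1.    ]), array([ 441.2, -251.9,  214.3])) base (array([ 436.8, -232.5]), array([119.6,  30.1]), 16.6)
```

```bash
python3 -c "
import cv2,numpy as np
a=cv2.imread('pics/c_wrist.png');b=cv2.imread('pics/c_side.png')[60:230,260:430];c=cv2.imread('pics/c_top.png')[180:310,330:480]
cv2.imwrite('pics/c.png',np.hstack([cv2.resize(a,(360,270)),cv2.resize(b,(270,270)),cv2.resize(c,(160,270))]))"
```

```text
(no output)
```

View pics/c.png

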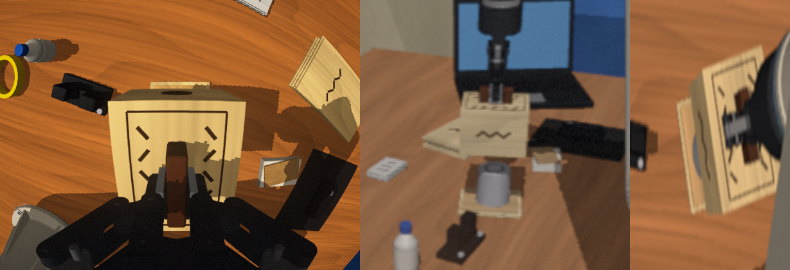

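The composite shows the cover held level above the nested cups, about 5.5 mm off along −y. I'll correct that, lower part way and recheck.

Scaled: 0.04 m / 0.4 = 0.1, 0.0057 m / 0.4 = 0.0143.

Emit:
move_arm --pt "0 0 0 0 0.0075 0 0.005" --pt "0 0 0 0 0.0143 0.025 0.005" --pt "0 0 0 0 0.0143 0.0625 0.005" --pt "0 0 0 0 0.0143 0.095 0.005" --pt "0 0 0 0 0.0143 0.1 0.005" --pt "0 0 0 0 0.0143 0.1 0.005" --pt "0 0 0 0 0.0143 0.1 0.005"

```text
clock: 27.08
eef_pos: [449.8, -268.3, 141.0]
tcp_rot: [3.141, -0.001, 0.29]
contact_force: [0.4, -0.4, -1.0]
opening: 0.15
grasp_force: 68.5
```

```bash
cat > chk.py <<'E'
from h import *
import sys
z=float(sys.argv[1]); go((447,-266.5,68.7,16.7))
for n in('wrist','side','top'):
    p,W=wcloud() if n=='wrist' else tcloud(n)
    q=W.reshape(-1,3); q=q[np.hypot(q[:,0]-447,q[:,1]+266)<78]; r=q[abs(q[:,2]-z)<7]
    b=q[(q[:,2]>6)&(q[:,2]<16)]
    print(n,'roof',len(r),rect(r[:,:2]),plane(r),'base strip',len(b),rect(b[:,:2]) if len(b)>9 else '')
E
python3 chk.py 175
```

```text
t 27.07 p [ 449.8 -268.3  141. ] rpy [ 3.1411e+00 -5.0000e-04  2.8980e-01] F [ 0.4 -0.4 -1. ] op 0.15 gf 68.5
(447, -266.5, 68.7, 16.7) shift m [-0.0022 -0.0026  0.0723] rot [ 0.0005 -0.0005 -0.0017] rows>= 1.2
wrist roof 25848 (array([ 450.9, -267.3]), array([121.2, 101.2]), 16.3) (array([-5.e-04,  0.e+00,  1.e+00]), array([ 476.7, -259.5,  175.8])) base strip 833 (array([ 504.6, -250.8]), array([99.2,  7.7]), -73.5)
side roof 520 (array([ 449.3, -264.8]), array([118.7, 107.3]), 16.6) (array([-0.0064,  0.0196,  0.9998]), array([ 444. , -251.6,  175.4])) base strip 402 (array([ 448.6, -262.6]), array([118.6, 102.7]), 16.5)
top roof 2368 (array([ 447.5, -266.4]), array([120.2, 100.3]), 16.2) (array([-4.0e-04,  1.2e-03,  1.0e+00]), array([ 443.5, -256.2,  174.7])) base strip 565 (array([ 436. , -229.7]), array([119.7,  23.9]), 16.9)
```

Scaled: 0.064 m / 0.4 = 0.16, 0.061 m / 0.4 = 0.1525, -0.006 rad / 0.7854 = -0.0076.

Emit:
move_arm --pt "0 0 -0.0076 0 0 0.02 0.005" --pt "0 0 -0.0076 0 0 0.05 0.005" --pt "0 0 -0.0076 0 0 0.0825 0.005" --pt "0 0 -0.0076 0 0 0.1125 0.005" --pt "0 0 -0.0076 0 0 0.1375 0.005" --pt "0 0 -0.0076 0 0 0.1525 0.005" --pt "0 0 -0.0076 0 0 0.16 0.005" --pt "0 0 -0.0076 0 0 0.16 0.005"

```text
clock: 28.22
eef_pos: [449.5, -268.2, 76.6]
tcp_rot: [3.142, -0.0, 0.296]
contact_force: [-0.2, -0.2, -2.0]
opening: 0.152
grasp_force: 68.6
```

Scaled: 0.008 m / 0.4 = 0.02, 0.006 m / 0.4 = 0.015.

Emit:
move_arm --pt "0 0 0 0 0 0.0075 0.005" --pt "0 0 0 0 0 0.015 0.005" --pt "0 0 0 0 0 0.02 0.005" --pt "0 0 0 0 0 0.02 0.005" --pt "0 0 0 0 0 0.02 0.005" --pt "0 0 0 0 0 0.02 0.005"

```text
clock: 28.98
eef_pos: [449.5, -268.2, 68.7]
tcp_rot: [3.142, -0.0, 0.296]
contact_force: [0.0, 0.4, -1.9]
opening: 0.147
grasp_force: 68.6
```

```bash
python3 chk.py 103
python3 - <<'E'
from h import *
p,W=tcloud('side'); cv2.imwrite('pics/f.png',cv2.resize(p[120:220,280:410],(780,600))[:,:,::-1])
E
```

```text
t 28.98 p [ 449.5 -268.2   68.7] rpy [ 3.1415e+00 -1.0000e-04  2.9580e-01] F [ 0.   0.4 -1.9] op 0.147 gf 68.6
(447, -266.5, 68.7, 16.7) shift m [-0.0019 -0.0023 -0.    ] rot [ 0.0001 -0.0001  0.0043] rows>= 0.0
wrist roof 25855 (array([ 450.8, -267.1]), array([121.1, 100.8]), 17.0) (array([-1.e-04, -4.e-04,  1.e+00]), array([ 476.4, -259.2,  103.5])) base strip 198 (array([ 507.2, -248.3]), array([91.8,  1.6]), -73.5)
side roof 517 (array([ 450. , -265.7]), array([118. , 109.1]), 17.0) (array([-0.0078,  0.0212,  0.9997]), array([ 444.4, -252. ,  102.9])) base strip 148 (array([ 437.6, -226. ]), array([118.2,  28.5]), 15.2)
top roof 1820 (array([ 447.2, -266.7]), array([120. , 100.7]), 16.6) (array([0.0019, 0.0012, 1.    ]), array([ 444.4, -252.5,  102.3])) base strip 88 (array([ 433.7, -219.9]), array([117.6,   4. ]), 16.7)
```

View pics/f.png

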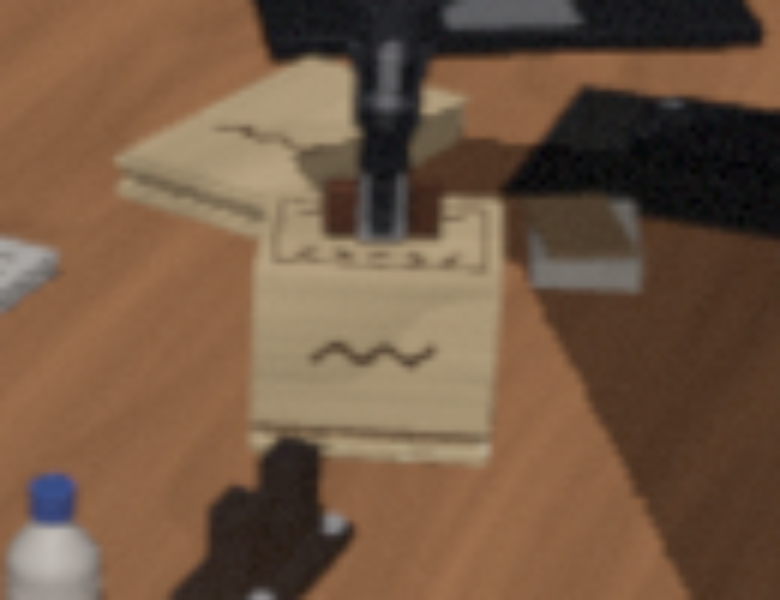

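The side view shows the cover hanging square over the base with a dark gap at about row 435. Its roof is at z = 102, so the lower edge is at 18 mm, and it is centred within about 0.5 mm. Handing in.

```bash
python3 -c "
from rig import order
print(order.sign_off())"
```

```text
the job is handed in; nothing more can be done
None
```

The medium and large cups are nested over the small one, all the way down on the base, and the arm is still holding the cover level, centred to within about 1 mm and square, its lower edge about 10 mm above the rim; the job was handed in at about 29 s on the robot's clock.

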